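# Dispense one paint cake and slide it onto the palette

## Robot

A 6-joint arm with a two-finger parallel gripper is mounted at the origin on the work surface. World frame = base frame: x ahead of the robot, y to its left, z up, the work surface at z = 0. Lengths are in mm, angles in rad, forces in N, time in s.
With the tool pointing down it reaches from about 275 to 750 mm from the base axis. Payload 10.2 kg.
Tool frame: the origin (TCP) lies midway between the tips of the shut fingers; the grasp point (between the pads) lies 19 mm behind it (ctrl.grip_depth is the distance from the TCP to the grasp point, in mm); y points along the fingers, x is the direction in which the jaws open and shut, and the axes are right-handed (so a half turn about y gives the same grasp; the last joint's range is limited). The gripper opens to 85 mm and grips with 20 to 120 N. Pads are 22 mm wide; open, the fingers measure 114 mm over their backs; the gripper's body (76 mm by 85 mm) begins 54 mm behind the grasp point. The pads swing forward as they close: fully open they stand 13 mm farther back than shut.
Start: joints at [0.894, 0.313, 1.498, -0, 1.331, -0.223], TCP at [230.164, 471.864, 195.894] pointing down, gripper open.
Joint ranges: [-2.94, 2.94], [-0.97, 2.17], [0.19, 2.56], [-1.23, 4.37], [0.02, 3.11], [-2.88, 2.88]. Speed limits (rad/s): [2.39, 2.39, 3.01, 3.14, 3.14, 3.14].

## Interface

Orientations are given as a unit quaternion [w, x, y, z].
In Python, from rig import ctrl gives the robot as it stands. The module is installed in compiled form; this text tells all that it offers.
- The arm moves only by the tool drive_tool, never from a script. Its arguments are lists of equal length, an entry for each row: "gripper": the closure, from 0 (fully open) to 1 (shut); "offset": the shift along the tool's x, y, z in m, a list of three; "turn": the turn about the tool's y in degrees. In form: {"gripper": [gripper, ...], "offset": [[tx, ty, tz], ...], "turn": [turn, ...]}. A call has 1 to 20 rows; each row shifts and turns the commanded pose from where the row before left it, along the tool's axes as they then stand; what a row does not reach is not made up. A row lasts 1/12 s, in which the tool goes at most 41.7 mm and 7.16 degrees, less where a joint would pass 70% of its speed; a pose out of reach is approached as far as the arm can. A call is refused whole if a number of a shift passes 0.0417 or a number of a turn 7.16, either way. A call with a gripper value outside its range is refused whole. The fingers move at their own pace and stop on an object; "force" is the grip in N (left out, the last holds). Time passes only in rows, so rows that do not move let the fingers close. It gives the time, the measured TCP pose, the force and the opening at its end, in the units of the state.
- ctrl.sense(): the state, without advancing time (a new reading comes with each control period).
- ctrl.capture(name): name is "side" or "top"; returns (picture, depth): 420x560x3 uint8, red, green, blue; 420x560 float32, mm along the optical axis (not along the pixel's ray), 0 where there is no reading.
- ctrl.camera_params(name): a dict with "fovy" (degrees; the focal length in pixels is half the picture's height over the tangent of half this angle, whatever the lens; pixels are square), "cx", "cy" (the principal point, pixels), "distortion" ([k1, k2, p1, p2, k3] as OpenCV has them; the pictures are not rectified), "view" (4x4, takes a point from world to camera coordinates). Camera axes: x right, y down, z forward; pixel columns grow to the right and rows downward; lengths in mm; the calibration is good to about 2 mm. A picture is of the moment at which its call begins. camera_params takes no time and is no camera call.
- ctrl.finish_job(): hands the job in, once; it reports no verdict.
Trained networks look in the newest picture that a camera, given by its name, has taken for a name from the list of things; names that differ only in an ending like _2 or _b are one class to them, and where a whole thing is asked for, a point or a joint stands for the part that bears it (a point fixed in the world has none). Each returns a list of dicts, best first, with "score" (0 to 1); they miss things now and then, are a little off and sometimes report something else, mostly with a low value. They report only what shows in the picture. A call takes as long as a camera call. They do not tell look-alikes from the thing itself.
- ctrl.boxes_of(camera, query): "centre" ([x, y, z] in mm, in the coordinates of the camera as it stood for that picture, good to about 4 mm: the middle of the surface that is visible of it).
- ctrl.regions_of(camera, query): "mask" (420x560 bool, what is visible of it).
- ctrl.pinpoint(camera, query): "centre" ([x, y, z] in mm, in the coordinates of the camera as it stood for that picture, good to about 4 mm: a listed point, or the origin of a listed thing).
The state is a dict: "time_s": time; "joints": joint angles; "dq": joint speeds; "tau": joint torques, N m; "eef_pos": TCP position; "ee_rot": TCP orientation; "force": force on the tool from outside, world axes, zero at the start; "wrist_torque": the same for the moment, N m; "grip_width": opening from 0.0 (shut) to 1.0 (fully open).
Only numpy, scipy, OpenCV 4.12 (cv2) and the standard library are available. Lean on these libraries where they do the work, as an engineer would, in place of code of your own. Each camera call takes 0.05 s, during which the arm holds its last target.

## Task

Press the black plunger knob of the paint-cake dispenser all the way down once and let it come back up, so that a single cake comes out onto the landing plate. Then, with the fingertips, slide that cake off the plate and along the bench onto the grey palette sheet, so that it lies flat and wholly on the sheet between the two steel bars. Slide it, do not lift it; leave the other cakes in the magazine and everything else, the used cakes on the palette included, where it stands.

Things in the scene. Friction and masses are not known exactly. Their poses are not given: they have to be found in the camera images.
- dispenser: Paint-cake dispenser, fixed, mm. Origin: on the bench under the magazine axis; exit towards its -x. Along x: steel landing plate, top 3 high, x -22 to -84, 60 wide, open at the sides, end lip at -84 to -87, 8 high; clear square magazine 47 x 47, 58 high, exit slot below 18.5; drive housing x 48 to 114, 38 wide, 64 high, 88 high (bush to 96) from x = 84 on; plunger at x = 95.
- plunger_top (a point): Centre of the top of the plunger's black mushroom knob (32 mm diameter), 136 mm above the bench at rest, 95 mm behind the magazine axis. Moves down with the plunger.
- plunger (a joint): Plunger travel in m: 0 up, 0.026 fully down at a stop. Pressed straight down against a return spring: 3 N at first, about 8 N plus slight damping at the bottom. A bell crank and shuttle push the lowest cake out by twice the travel. Let go, it returns by itself and the next cake drops; each further press ejects another cake.
- landing (a point): Point on the top of the landing plate, 50.5 mm in front of the magazine axis, where the centre of the ejected cake comes to lie after a full press (to within a few mm).
- magazine (a point): Point on the bench on the axis of the magazine (the dispenser's origin).
- cake1: The lowest cake in the magazine, the one to be dispensed: a rigid earth-red disc, 40 mm diameter, 13 mm thick, about 26 g. Origin: centre of its underside, z up. At the start its underside is 3 mm above the bench, on the dispenser's base plate.
- cake2: The second cake in the magazine, the same disc, lying on cake1.
- cake3: The third cake in the magazine, the same disc, lying on cake2.
- cake4: The top cake in the magazine, the same disc, lying on cake3.
- palette: Grey palette paper flat on the bench, 180 (x) x 210 (y) mm, paper thin, left or right of the dispenser (the sneaker is on the other side). Two steel bars, 15 wide, 8 high, 210 long, hold its edges at x = -90 to -75 and x = 75 to 90; its two ends, y = -105 and y = 105, are open and level with the bench. Origin: centre of the sheet, on the bench.
- used1: Part-used paint cake on the palette, disc of 40 mm diameter, 9 mm thick, at about x = 53, y = 28 of the palette, near the back bar. Origin: centre of its underside. Stays where it is.
- used2: Part-used paint cake on the palette, as used1, at about x = 53, y = -28 of the palette. Stays where it is.
- sneaker: White sneaker being painted, 290 x 100 x 110 high, standing on its sole, toe to its +x. Origin: under its middle. Stays where it is.
- jar: Empty glass water jar, 68 diameter, 88 high, behind and beside the dispenser. Origin: centre of its underside. Stays where it is.
- tape: Roll of masking tape lying flat, 84 diameter, 24 high, behind and beside the dispenser. Origin: centre of its underside. Stays where it is.
- bottle1: Small paint bottle, 34 diameter, 75 high, behind the dispenser. Origin: centre of its underside. Stays where it is.
- bottle2: Paint bottle, 44 diameter, 95 high, behind the dispenser. Origin: centre of its underside. Stays where it is.
- brush: Flat paint brush, 175 long, 10 high, lying across the bench in front of the dispenser. Origin: near its middle, on the bench, bristles to its +x. Stays where it is.
There are look-alikes about, which are no part of the job. What is shaped like the cake4 but green is not meant.

How it is judged (in metres and radians):
On the way, in this order (a step that is already met when the one before it is completed fails the run):
1. the plunger is pressed fully down (value of joint plunger above 0.0235 m), for 0.05 s.
2. the plunger is let back up with one cake out of the magazine and off its axis by at least 40 mm (value of joint plunger below 0.004 m and horizontal distance between cake1 and magazine above 0.04 m), for 0.1 s.
At the end, for the whole second after the job is handed in: The dispensed cake lies flat and at rest on the palette sheet between the bars, whole within the sheet's outline (3 mm tolerance); the plunger is up again (within 4 mm) and the other three cakes are in the magazine (within 10 mm of its axis) (x of cake1 in the frame of palette between -0.058 and 0.058 m and y of cake1 in the frame of palette between -0.088 and 0.088 m and height (world z) of cake1 below 0.003 m and angle between cake1's own z axis and vertical below 0.08 rad and linear speed of cake1 below 0.01 m/s and value of joint plunger below 0.004 m and horizontal distance between each of cake2, cake3, cake4 and magazine below 0.01 m); the robot touches nothing.
It fails at once if the dispensed cake is lifted (its underside more than 10 mm above the bench) or tipped over (height (world z) of cake1 above 0.01 m or angle between cake1's own z axis and vertical above 0.5 rad).
It fails at once if a second cake leaves the magazine (horizontal distance between any of cake2, cake3, cake4 and magazine above 0.012 m or height (world z) of cake4 above 0.055 m).
It fails at once if something else is shifted by more than 20 mm or tipped (distance of any of sneaker, jar, tape, bottle1, bottle2, brush, used1, used2 from where it was at the start of the episode above 0.02 m or angle between any of sneaker, jar, tape, bottle1, bottle2, used1, used2's own z axis and vertical above 0.3 rad).
It also fails if it takes over 54 s, if anything falls off the work surface, if the arm or the gripper's body presses on something with over 40 N, if the wrist force passes 120 N, or if a joint passes its speed limit or range.

## Working session

There is one attempt and no reset: what is moved stays moved. The work goes in short steps, Python scripts to look and compute and a tool call to move; the robot and the scene stay as the last step left them, time stands still between calls to the robot, and variables do not carry over. Pictures are saved under pics/ and viewed, and the job is handed in when it is done.

Besides the shell and the picture viewer there is one more tool, called after "Emit:" as a command line: name --pt "numbers of a row" for each row, then --argument value for the rest. drive_tool: Moves the arm, as the interface text tells. Its arguments: {"type":"object","properties":{"gripper":{"type":"array","items":{"type":"number"}},"offset":{"type":"array","items":{"type":"array","items":{"type":"number"}}},"turn":{"type":"array","items":{"type":"number"}},"force":{"type":"number"}},"required":["gripper","offset","turn"]}

```bash
mkdir -p pics; cat > h.py <<'E'
import numpy as np,cv2
from rig import ctrl
def cam2w(n,p):
    V=np.array(ctrl.camera_params(n)["view"]); return (np.linalg.inv(V)@np.append(p,1))[:3]
def KD(n):
    c=ctrl.camera_params(n); f=210/np.tan(np.radians(c["fovy"]/2))
    return np.array([[f,0,c["cx"]],[0,f,c["cy"]],[0,0,1]]),np.array(c["distortion"],float)
def ray(n,uv):
    K,D=KD(n); q=cv2.undistortPoints(np.array([[uv]],float),K,D)[0,0]; return np.array([q[0],q[1],1])
def pxd(n,uv,d): return cam2w(n,ray(n,uv)*d)
def pxz(n,uv,z):
    V=np.linalg.inv(np.array(ctrl.camera_params(n)["view"])); o=V[:3,3]; r=V[:3,:3]@ray(n,uv); return o+r*(z-o[2])/r[2]
def proj(n,P):
    K,D=KD(n); V=np.array(ctrl.camera_params(n)["view"]); 
    return cv2.projectPoints(np.array(P,float).reshape(-1,1,3),cv2.Rodrigues(V[:3,:3])[0],V[:3,3],K,D)[0][:,0]
E
python3 - <<'E'
from h import *
print(ctrl.sense())
for n in("side","top"):
    im,d=ctrl.capture(n); cv2.imwrite(f"pics/{n}0.png",im[:,:,::-1]); np.save(f"{n}0.npy",d)
    for q in ["plunger_top","landing","magazine","palette","used1","used2","cake4","sneaker","jar","tape","bottle1","bottle2","brush"]:
        r=ctrl.pinpoint(n,q)
        print(n,q,[(np.round(cam2w(n,x["centre"])).tolist(),round(x["score"],2),proj(n,cam2w(n,x["centre"])).round().tolist()[0]) for x in r[:3]])
E
```

```text
{'time_s': 0.0, 'joints': array([ 8.93610245e-01,  3.13317781e-01,  1.49819387e+00,  5.83338408e-05,
        1.33093004e+00, -2.23371458e-01]), 'dq': array([1.92386689e-05, 2.30022404e-03, 1.32931318e-03, 4.95953285e-04,
       3.85748053e-04, 2.04728393e-03]), 'tau': array([-2.42173369e-02, -4.07140124e+01, -2.55762935e+01, -2.08181853e-02,
        5.41653810e-02,  1.95132387e-03]), 'eef_pos': array([230.02709514, 471.72737965, 195.49429099]), 'ee_rot': array([-0.59958874,  0.59974835,  0.37440654, -0.37498668]), 'force': array([-0.57276305, -0.28454762,  0.33811691]), 'wrist_torque': array([0.00157456, 0.05512562, 0.03845903]), 'grip_width': 1.003685545707736}
side plunger_top [([670.0, 39.0, 137.0], 0.59, [279.0, 182.0])]
side landing []
side magazine [([578.0, 37.0, 2.0], 0.61, [244.0, 252.0])]
side palette [([534.0, -313.0, -3.0], 0.81, [345.0, 358.0]), ([579.0, 33.0, 2.0], 0.27, [246.0, 253.0])]
side used1 [([584.0, -342.0, 2.0], 0.62, [380.0, 353.0]), ([578.0, -280.0, -1.0], 0.56, [350.0, 335.0])]
side used2 [([584.0, -342.0, 2.0], 0.62, [380.0, 353.0]), ([578.0, -280.0, -1.0]
[... 1156 characters left out ...]
, 5.0], 0.46, [382.0, 218.0])]
top cake4 [([577.0, 39.0, 41.0], 0.75, [250.0, 220.0]), ([603.0, 129.0, -2.0], 0.66, [213.0, 210.0]), ([581.0, -277.0, 3.0], 0.33, [382.0, 219.0])]
top sneaker [([496.0, 302.0, -3.0], 0.58, [141.0, 255.0]), ([728.0, 159.0, -2.0], 0.54, [202.0, 159.0])]
top jar [([731.0, 159.0, 2.0], 0.91, [202.0, 158.0]), ([577.0, -280.0, 4.0], 0.44, [383.0, 221.0])]
top tape [([730.0, -159.0, 1.0], 0.82, [332.0, 159.0])]
top bottle1 [([786.0, 58.0, 1.0], 0.79, [243.0, 136.0]), ([775.0, -57.0, -0.0], 0.73, [290.0, 141.0])]
top bottle2 [([786.0, 58.0, 1.0], 0.79, [243.0, 136.0]), ([775.0, -57.0, -0.0], 0.73, [290.0, 141.0])]
top brush [([423.0, -1.0, 2.0], 0.54, [267.0, 286.0])]
```

View pics/side0.png

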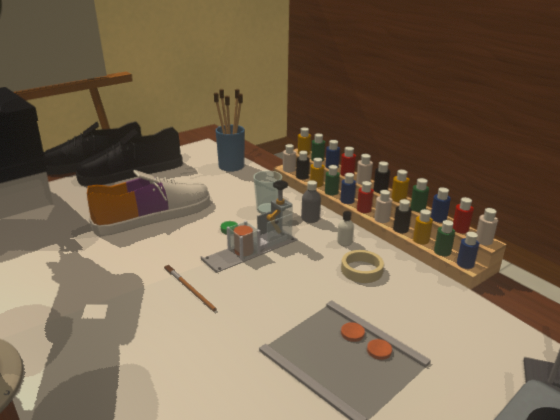

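View pics/top0.png

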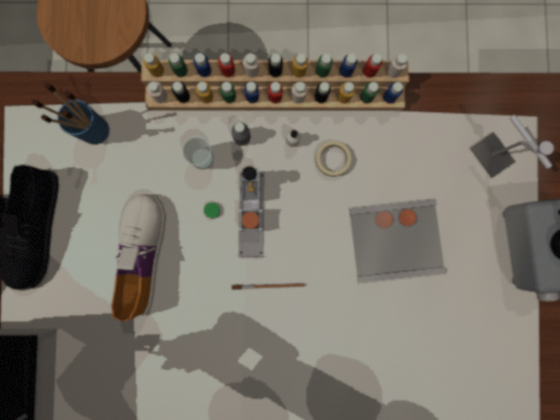

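```bash
python3 -c "
import cv2
a=cv2.imread('pics/top0.png')[140:320,180:460]
cv2.imwrite('pics/crop0.png',cv2.resize(a,None,fx=2.8,fy=2.8,interpolation=2))"
```

```text
(no output)
```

View pics/crop0.png

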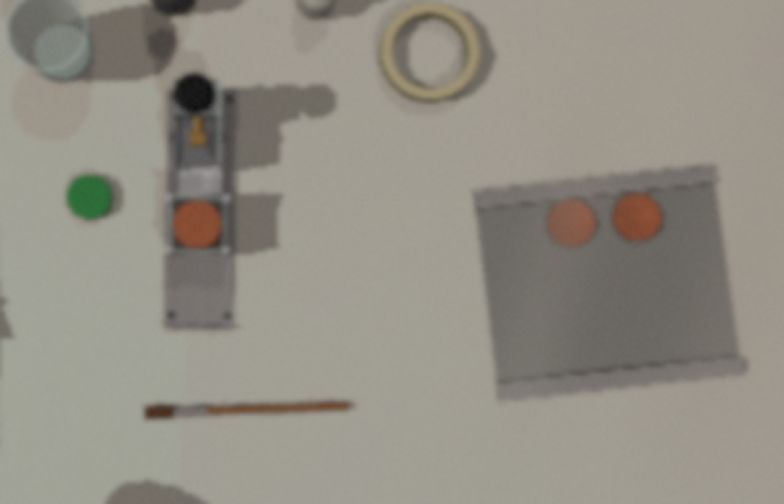

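The candidates in the top view are the red cake in the magazine (250,220), the green look-alike (213,210) and the used cakes (385,219) and (407,216). The crop confirms that the magazine holds the red stack, with the knob at (248,173). The palette is on the right, the -y side. Next I'll work out the geometry and tool axes.

```bash
python3 - <<'E'
from h import *
from scipy.spatial.transform import Rotation as R
s=ctrl.sense(); w,x,y,z=s["ee_rot"]; M=R.from_quat([x,y,z,w]).as_matrix(); print(M.round(3))
for c in [(475,190),(716,165),(500,398),(745,368)]: print(c,pxz("top",(c[0]/2.8+180,c[1]/2.8+140),5).round())
for c in [(195,92)]: print(pxz("top",(c[0]/2.8+180,c[1]/2.8+140),136).round())
for c in [(165,327),(236,327),(172,196),(230,196)]: print(pxz("top",(c[0]/2.8+180,c[1]/2.8+140),5).round())
E
```

```text
[[ 0.438 -0.    -0.899]
 [ 0.899 -0.     0.438]
 [-0.    -1.     0.   ]]
(475, 190) [ 609. -200.    5.]
(716, 165) [ 630. -408.    5.]
(500, 398) [ 431. -218.    5.]
(745, 368) [ 456. -428.    5.]
[671.  35. 136.]
[492.  67.   5.]
[492.   6.   5.]
[604.  61.   5.]
[604.  11.   5.]
```

Emit:
drive_tool --gripper '[1, 1, 1, 1, 1, 1, 1, 1, 1, 1, 1, 1, 1, 1, 1, 1, 1, 1, 1, 1]' --pt "0 0 0" --pt "0 0 0" --pt "0 0 0" --pt "0 0 0" --pt "-0.027 0 -0.0275" --pt "-0.027 0 -0.0275" --pt "-0.027 0 -0.0275" --pt "-0.027 0 -0.0275" --pt "-0.027 0 -0.0275" --pt "-0.027 0 -0.0275" --pt "-0.027 0 -0.0275" --pt "-0.027 0 -0.0275" --pt "-0.027 0 -0.0275" --pt "-0.027 0 -0.0275" --pt "-0.027 0 -0.0275" --pt "-0.027 0 -0.0275" --pt "-0.027 0 -0.0275" --pt "-0.027 0 -0.0275" --pt "-0.027 0 -0.0275" --pt "-0.027 0 -0.0275" --turn '[-6.5, -6.5, -6.5, -6.5, 0, 0, 0, 0, 0, 0, 0, 0, 0, 0, 0, 0, 0, 0, 0, 0]' --force 20

```text
time_s: 3.07
eef_pos: [671.2, 38.3, 195.8]
ee_rot: [0.5, -0.5, -0.5, 0.5]
force: [0.3, -0.1, 0.7]
grip_width: 0.001
```

Emit:
drive_tool --gripper '[1, 1, 1, 1, 1, 1, 1, 1, 1, 1, 1, 1]' --pt "0 0.015 0" --pt "0 0.02 0" --pt "0 0.014 0" --pt "0 0.006 0" --pt "0 0.006 0" --pt "0 0.006 0" --pt "0 0.006 0" --pt "0 0.006 0" --pt "0 0.004 0" --pt "0 0.001 0" --pt "0 0 0" --pt "0 0 0" --turn '[0, 0, 0, 0, 0, 0, 0, 0, 0, 0, 0, 0]'

```text
time_s: 4.07
eef_pos: [670.3, 39.9, 112.3]
ee_rot: [-0.5, 0.5, 0.5, -0.5]
force: [0.3, 0.2, -1.0]
grip_width: -0.002
```

```bash
python3 - <<'E'
from h import *
s=ctrl.sense();print(s["force"],s["eef_pos"])
im,d=ctrl.capture("side"); 
cv2.imwrite("pics/s1.png",cv2.resize(im[120:300,180:380,::-1],None,fx=3.3,fy=3.3,interpolation=2))
im,d=ctrl.capture("top"); cv2.imwrite("pics/t1.png",cv2.resize(im[120:300,160:360,::-1],None,fx=3.3,fy=3.3,interpolation=2))
E
```

```text
[ 0.28261278  0.18800124 -0.97039584] [670.32347037  39.8577109  112.25069918]
```

View pics/s1.png

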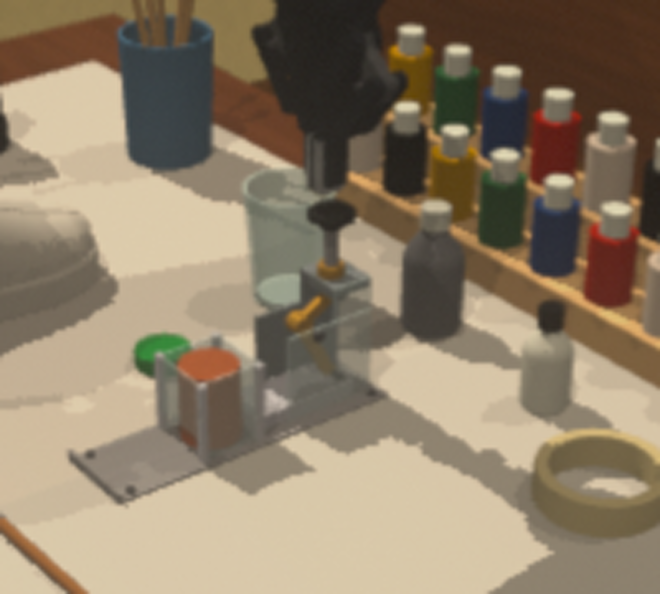

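View pics/t1.png

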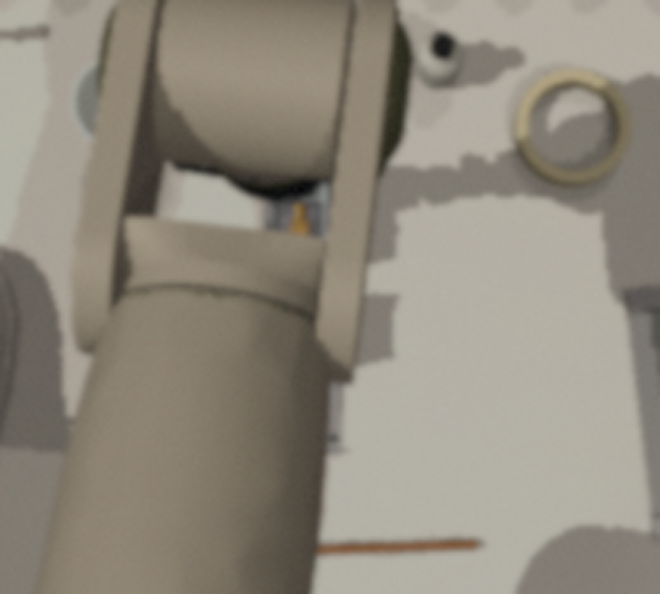

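```bash
python3 - <<'E'
from h import *
s=ctrl.sense();print(s["force"],s["eef_pos"],s["joints"],s["time_s"])
print(proj("side",[s["eef_pos"],[670,39,136],[670,39,145],[670,39,152]]))
im,d=ctrl.capture("side"); cv2.imwrite("pics/s2.png",cv2.resize(im[100:220,230:330,::-1],None,fx=5,fy=5,interpolation=2))
for v in range(160,200,2):
    print(v,[tuple(pxd("side",(u,v),d[v,u]).round().astype(int)) if d[v,u]>0 else 0 for u in (272,275,278,281,284)])
for q in ("plunger_top",):
    r=ctrl.pinpoint("side",q);print([cam2w("side",x["centre"]).round() for x in r])
E
```

```text
[ 0.92970097 -0.10520702 -1.17750594] [670.36487043  39.83153751 112.3505959 ] [-1.14713050e-01  7.04937807e-01  1.10630838e+00  2.85646268e-06
  1.32958377e+00 -1.68550346e+00] 4.1667
[[278.3485294  192.57592165]
 [278.58860543 182.61499413]
 [278.64002924 178.69584049]
 [278.68029444 175.62619101]]
160 [(np.int64(661), np.int64(51), np.int64(185)), (np.int64(659), np.int64(37), np.int64(191)), (np.int64(659), np.int64(27), np.int64(194)), (np.int64(659), np.int64(18), np.int64(197)), (np.int64(660), np.int64(10), np.int64(200))]
162 [(np.int64(663), np.int64(52), np.int64(180)), (np.int64(658), np.int64(36), np.int64(187)), (np.int64(664), np.int64(34), np.int64(186)), (np.int64(665), np.int64(26), np.int64(189)), (np.int64(661), np.int64(11), np.int64(195))]
164 [(np.int64(663), np.int64(52), np.int64(175)), (np.int64(659), np.int64(38), np.int64(181)), (np.int64(663), np.int64(32), np.int64(183)), (np.int64(666), np.int64(27), np.int64(183)), (np.int64(675), np.int64(28), np.int64(181))]
166 [(np.int64(664), np.int64(53), np.int64(170)), (np.int64(660), np.int64(38), np.int64(177
[... 3224 characters left out ...]
(127), np.int64(58)), (np.int64(730), np.int64(127), np.int64(55)), (np.int64(667), np.int64(37), np.int64(111)), (np.int64(673), np.int64(34), np.int64(110)), (np.int64(810), np.int64(194), np.int64(3))]
196 [(np.int64(721), np.int64(127), np.int64(53)), (np.int64(730), np.int64(127), np.int64(49)), (np.int64(667), np.int64(37), np.int64(106)), (np.int64(674), np.int64(35), np.int64(105)), (np.int64(805), np.int64(187), np.int64(1))]
198 [(np.int64(723), np.int64(130), np.int64(45)), (np.int64(731), np.int64(129), np.int64(43)), (np.int64(668), np.int64(38), np.int64(101)), (np.int64(674), np.int64(35), np.int64(101)), (np.int64(800), np.int64(181), np.int64(0))]
[array([671.,  38., 138.])]
```

View pics/s2.png

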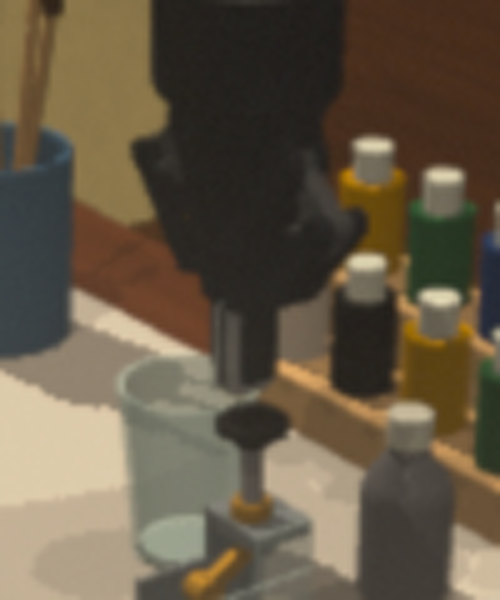

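The side view shows the knob still up at (280,183) and the fingertips ending about 12 mm above it at (278,178). The reported TCP of z=112 therefore disagrees with the picture, which puts the tips at z≈149. I'll go down in small steps and compare.

Emit:
drive_tool --gripper '[1, 1, 1, 1]' --pt "0 0.004 0" --pt "0 0.004 0" --pt "0 0 0" --pt "0 0 0" --turn '[0, 0, 0, 0]'

```text
time_s: 4.6
eef_pos: [669.9, 39.9, 103.4]
ee_rot: [0.5, -0.5, -0.5, 0.5]
force: [-0.6, -0.0, -0.8]
grip_width: -0.0
```

```bash
python3 - <<'E'
from h import *
s=ctrl.sense();print(s["force"],s["eef_pos"],s["grip_width"],s["joints"])
im,d=ctrl.capture("side"); cv2.imwrite("pics/s3.png",cv2.resize(im[100:220,230:330,::-1],None,fx=5,fy=5,interpolation=2))
for v in range(172,186,1):
    print(v,[pxd("side",(u,v),d[v,u]).round().astype(int).tolist() if d[v,u]>0 else 0 for u in (275,278,281)])
im,d=ctrl.capture("top"); cv2.imwrite("pics/t3.png",im[:,:,::-1])
E
```

```text
[-0.61300936 -0.01477753 -0.83011382] [669.93411933  39.86439926 103.40448425] -0.0004136137331877934 [-1.14728315e-01  7.12457301e-01  1.11689043e+00 -2.05003289e-05
  1.31312767e+00 -1.68548608e+00]
172 [[658, 36, 164], [662, 31, 165], [663, 23, 168]]
173 [[660, 39, 161], [662, 32, 163], [665, 26, 164]]
174 [[660, 39, 159], [662, 31, 161], [667, 28, 161]]
175 [[659, 37, 157], [663, 33, 158], [665, 25, 160]]
176 [[656, 34, 157], [664, 34, 155], [668, 29, 155]]
177 [[659, 37, 153], [665, 35, 152], [667, 28, 154]]
178 [[660, 38, 150], [663, 32, 151], [667, 27, 152]]
179 [[659, 37, 148], [663, 32, 149], [670, 31, 148]]
180 [[658, 36, 146], [662, 31, 147], [674, 37, 142]]
181 [[660, 39, 143], [662, 30, 146], [673, 35, 140]]
182 [[663, 42, 138], [666, 36, 139], [675, 37, 137]]
183 [[663, 42, 136], [667, 37, 137], [672, 33, 137]]
184 [[661, 39, 135], [663, 32, 138], [669, 29, 137]]
185 [[657, 35, 136], [660, 28, 138], [664, 23, 138]]
```

View pics/s3.png

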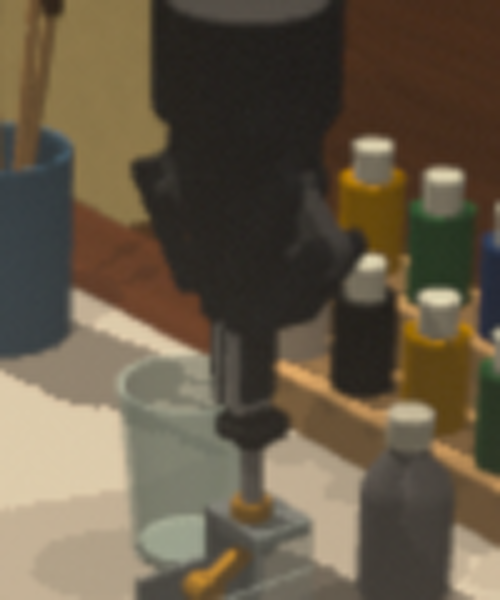

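View pics/t3.png

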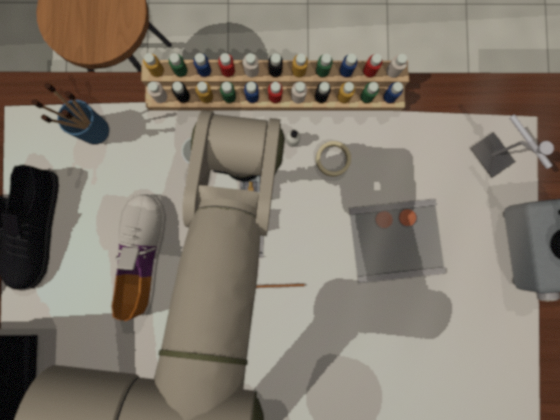

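Emit:
drive_tool --gripper '[1, 1, 1, 1, 1]' --pt "0 0.004 0" --pt "0 0.004 0" --pt "0 0.004 0" --pt "0 0 0" --pt "0 0 0" --turn '[0, 0, 0, 0, 0]'

```text
time_s: 5.12
eef_pos: [670.6, 39.8, 92.1]
ee_rot: [-0.5, 0.5, 0.5, -0.5]
force: [2.1, -0.4, 2.8]
grip_width: 0.001
```

```bash
python3 - <<'E'
from h import *
s=ctrl.sense();print(s["force"],s["eef_pos"],s["wrist_torque"])
im,d=ctrl.capture("side"); cv2.imwrite("pics/s4.png",cv2.resize(im[120:290,200:330,::-1],None,fx=3.5,fy=3.5,interpolation=2))
r=ctrl.pinpoint("side","plunger_top");print([cam2w("side",x["centre"]).round() for x in r])
E
```

```text
[ 2.05658724 -0.43286195  2.7994324 ] [670.5650414   39.8334142   92.12253095] [-0.05339648 -0.38074256  0.01465334]
[array([671.,  35., 131.])]
```

View pics/s4.png

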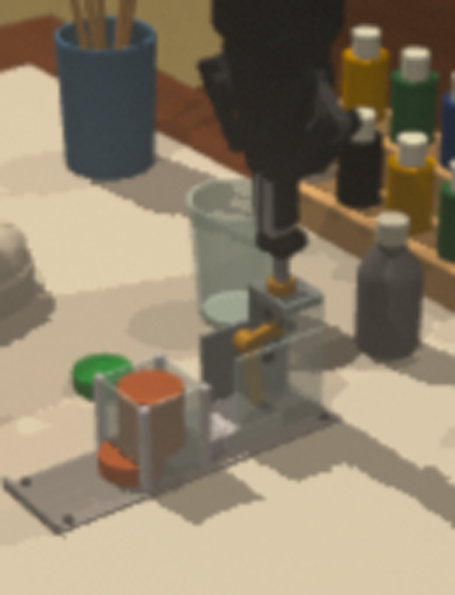

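The knob is moving and the cake is starting to emerge at crop (122,465). I'll keep pressing.

Emit:
drive_tool --gripper '[1, 1, 1, 1, 1, 1]' --pt "0 0.004 0" --pt "0 0.004 0" --pt "0 0.004 0" --pt "0 0.003 0" --pt "0 0 0" --pt "0 0 0" --turn '[0, 0, 0, 0, 0, 0]'

```text
time_s: 5.72
eef_pos: [670.6, 39.8, 77.5]
ee_rot: [-0.5, 0.5, 0.5, -0.5]
force: [1.3, -1.4, 5.7]
grip_width: 0.003
```

Emit:
drive_tool --gripper '[1, 1, 1]' --pt "0 0.002 0" --pt "0 0 0" --pt "0 0 0" --turn '[0, 0, 0]'

```text
time_s: 5.97
eef_pos: [670.6, 39.8, 75.6]
ee_rot: [-0.5, 0.5, 0.5, -0.5]
force: [1.3, 0.7, 5.9]
grip_width: -0.001
```

Emit:
drive_tool --gripper '[1, 1, 1]' --pt "0 0.002 0" --pt "0 0 0" --pt "0 0 0" --turn '[0, 0, 0]'

```text
time_s: 6.22
eef_pos: [670.7, 39.8, 74.6]
ee_rot: [-0.499, 0.501, 0.5, -0.5]
force: [-2.7, -0.1, 12.0]
grip_width: -0.003
```

```bash
python3 - <<'E'
from h import *
s=ctrl.sense();print(s["force"],s["eef_pos"],s["wrist_torque"])
im,d=ctrl.capture("side"); cv2.imwrite("pics/s5.png",cv2.resize(im[120:290,200:330,::-1],None,fx=3.5,fy=3.5,interpolation=2))
E
```

```text
[-2.66317314 -0.12436981 12.03359315] [670.6854936   39.82363862  74.6386454 ] [-2.44834387e-03  2.82156898e-01 -1.07498352e-04]
```

View pics/s5.png

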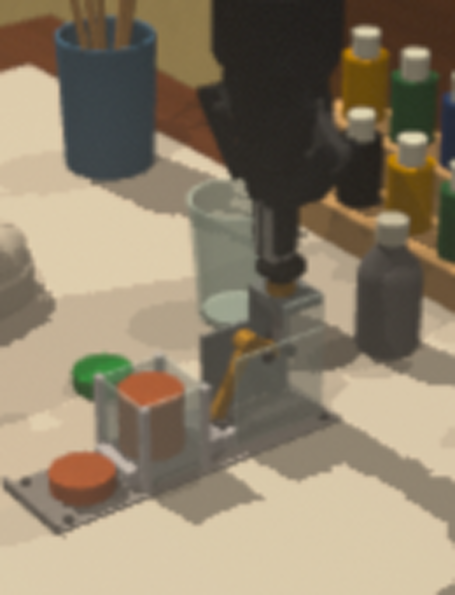

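The force has reached 12 N and the position has stalled, so the plunger is on its stop with the cake out on the plate. I'll press 1 mm more, then release.

Emit:
drive_tool --gripper '[1, 1, 1, 1, 1, 1, 1, 1, 1, 1, 1, 1, 1, 1, 1]' --pt "0 0.001 0" --pt "0 0 0" --pt "0 -0.005 0" --pt "0 -0.008 0" --pt "0 -0.01 0" --pt "0 -0.01 0" --pt "0 -0.02 0" --pt "0 -0.025 0" --pt "0 -0.015 0" --pt "0.01 0 0.029" --pt "0.01 0 0.029" --pt "0.01 0 0.029" --pt "0.01 0 0.029" --pt "0.01 0 0.029" --pt "0 0 0" --turn '[0, 0, 0, 0, 0, 0, 0, 0, 0, 0, 0, 0, 0, 0, 0]'

```text
time_s: 7.52
eef_pos: [520.4, 91.7, 165.0]
ee_rot: [0.501, -0.498, -0.5, 0.501]
force: [-0.6, -0.2, -0.8]
grip_width: -0.0
```

```bash
python3 - <<'E'
from h import *
s=ctrl.sense();print(s["force"],s["eef_pos"])
im,d=ctrl.capture("side"); cv2.imwrite("pics/s6.png",cv2.resize(im[100:300,150:350,::-1],None,fx=3,fy=3,interpolation=2))
for r in ctrl.pinpoint("side","cake1"): print(cam2w("side",r["centre"]).round(),r["score"])
for r in ctrl.boxes_of("side","cake1"): print('box',cam2w("side",r["centre"]).round(),r["score"])
im,d=ctrl.capture("top"); cv2.imwrite("pics/t6.png",im[:,:,::-1])
for r in ctrl.pinpoint("top","cake1"): print(cam2w("top",r["centre"]).round(),r["score"])
E
```

```text
[-0.58277734 -0.21249157 -0.7738138 ] [520.39726106  91.69463123 164.96238806]
[578.  36.  29.] 0.55
[525.  39.   6.] 0.54
[604. 131.  -2.] 0.53
box [521.  27.  18.] 0.57
box [598. 133.  13.] 0.53
[605. 128.   1.] 0.58
[581.  36.  27.] 0.43
```

View pics/s6.png

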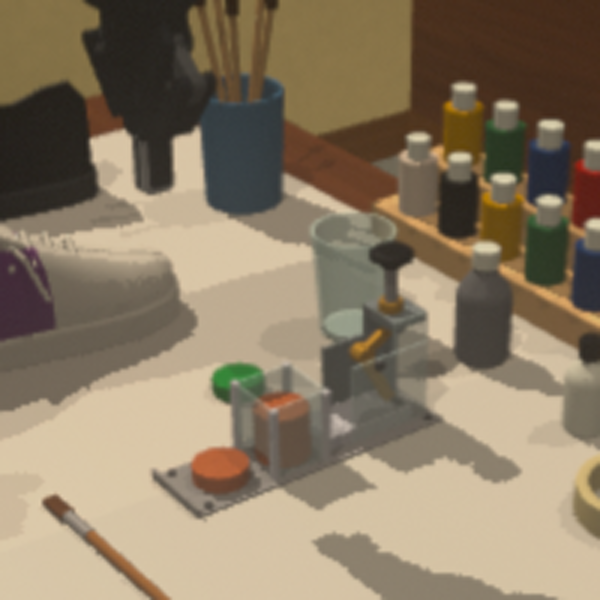

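View pics/t6.png

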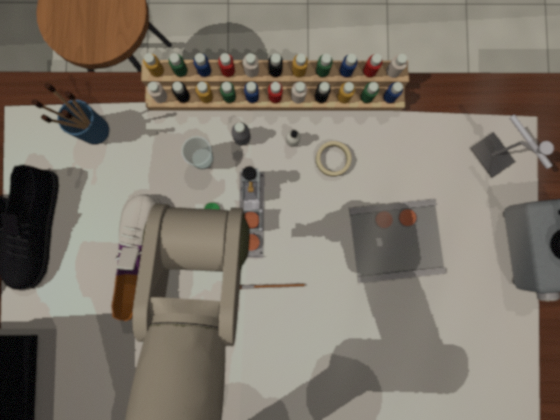

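The knob is back up at crop (391,250) and a single cake lies on the plate at crop (221,470). Next I'll measure the cake and the true fingertip position.

```bash
cat >> h.py <<'E'
def reds(n,im,z,mn=60):
    hsv=cv2.cvtColor(im,cv2.COLOR_RGB2HSV); m=((hsv[...,0]<11)|(hsv[...,0]>174))&(hsv[...,1]>130)&(hsv[...,2]>70)
    k,l,st,c=cv2.connectedComponentsWithStats(m.astype(np.uint8))
    return [(pxz(n,c[i],z).round(1).tolist(),c[i].round(1).tolist(),int(st[i,4])) for i in range(1,k) if st[i,4]>mn]
def tip(im,d,lo,hi,n="side"):
    # all depth points -> world, within box
    K,D=KD(n); vv,uu=np.mgrid[0:420,0:560]; q=cv2.undistortPoints(np.stack([uu,vv],-1).reshape(-1,1,2).astype(float),K,D)[:,0]
    P=np.c_[q,np.ones(len(q))]*d.reshape(-1,1); V=np.linalg.inv(np.array(ctrl.camera_params(n)["view"]))
    W=P@V[:3,:3].T+V[:3,3]; k=((W>lo)&(W<hi)).all(1)&(d.reshape(-1)>0); return W[k],np.c_[uu.ravel(),vv.ravel()][k]
E
python3 - <<'E'
from h import *
for n in("side","top"):
    im,d=ctrl.capture(n); print(n,*reds(n,im,12),sep="\n")
    if n=="side":
        W,_=tip(im,d,[490,60,120],[560,130,320])
        for z in range(150,300,10):
            w=W[(W[:,2]>=z)&(W[:,2]<z+10)]
            if len(w): print(z,len(w),w.min(0).round(),w.max(0).round())
E
```

```text
side
([1060.3, 221.1, 12.0], [347.5, 163.2], 278)
([935.3, 34.5, 12.0], [364.4, 200.5], 323)
([1053.1, -165.3, 12.0], [462.2, 218.6], 449)
([527.7, 39.8, 12.0], [222.9, 255.2], 185)
([576.1, -285.3, 12.0], [352.2, 331.4], 332)
([581.5, -341.4, 12.0], [379.1, 348.7], 375)
200 34 [513.  78. 202.] [534.  95. 210.]
210 61 [513.  74. 210.] [532.  98. 220.]
220 77 [513.  73. 220.] [533.  97. 230.]
230 62 [514.  72. 230.] [534. 101. 240.]
240 50 [512.  60. 241.] [534. 119. 250.]
250 97 [512.  61. 250.] [534. 127. 260.]
260 77 [508.  61. 260.] [528. 129. 270.]
270 106 [507.  67. 270.] [531. 130. 280.]
280 97 [507.  60. 280.] [529. 130. 290.]
290 83 [505.  60. 290.] [526. 109. 300.]
top
([953.4, 99.9, 12.0], [226.0, 67.6], 148)
([951.8, -254.5, 12.0], [370.4, 68.4], 170)
([903.3, 482.2, 12.0], [68.7, 87.3], 3437)
([892.5, -437.8, 12.0], [445.6, 92.0], 1693)
([880.4, -650.5, 12.0], [532.5, 96.8], 1849)
([885.7, -17.3, 12.0], [273.8, 94.6], 137)
([700.4, 637.8, 12.0], [0.5, 169.8], 62)
([662.2, -690.9, 12.0], [553.5, 185.2], 263)
([585.3, -336.0, 12.0], [407.3, 217.2], 181)
([580.6, 36.2, 12.0], [251.7, 219.4], 157)
([526.5, 32.5, 12.0], [253.1, 242.1], 118)
([249.4, -661.1, 12.0], [549.9, 360.6], 1893)
```

```bash
python3 - <<'E'
from h import *
im,d=ctrl.capture("side")
W,_=tip(im,d,[440,10,120],[600,180,420])
for z in range(150,400,10):
            w=W[(W[:,2]>=z)&(W[:,2]<z+10)]
            if len(w): print(z,len(w),w.min(0).round(),w.max(0).round())
E
```

```text
200 37 [512.  77. 200.] [534.  96. 210.]
210 62 [513.  73. 210.] [533.  96. 220.]
220 68 [513.  72. 220.] [532.  98. 230.]
230 67 [513.  74. 230.] [534. 100. 240.]
240 62 [511.  58. 240.] [536. 121. 250.]
250 140 [510.  50. 250.] [538. 124. 260.]
260 140 [508.  42. 260.] [537. 136. 270.]
270 177 [507.  34. 270.] [537. 144. 280.]
280 217 [507.  27. 280.] [538. 151. 290.]
290 220 [505.  27. 290.] [538. 155. 300.]
300 202 [504.  40. 300.] [535. 127. 310.]
310 144 [505.  46. 310.] [534. 127. 320.]
320 96 [489.  50. 320.] [538.  97. 330.]
330 208 [487.  51. 330.] [552. 106. 340.]
340 228 [487.  50. 340.] [553. 100. 350.]
350 237 [487.  49. 350.] [555. 105. 360.]
360 243 [486.  50. 360.] [558. 104. 370.]
370 283 [486.  51. 370.] [559. 124. 380.]
380 163 [487.  51. 380.] [551.  98. 390.]
390 283 [484.  48. 390.] [561. 112. 400.]
```

Emit:
drive_tool --gripper '[1, 1, 1, 1, 1, 1, 1, 1]' --pt "0 0.02 -0.003" --pt "0 0.03 0" --pt "0 0.03 0" --pt "0 0.03 0" --pt "0 0.025 0" --pt "0 0.02 0" --pt "0 0.015 0" --pt "0 0 0" --turn '[0, 0, 0, 0, 0, 0, 0, 0]'

```text
time_s: 8.58
eef_pos: [526.5, 89.7, -8.1]
ee_rot: [0.502, -0.499, -0.499, 0.501]
force: [-0.1, -0.9, 0.1]
grip_width: 0.0
```

```bash
python3 - <<'E'
from h import *
s=ctrl.sense();print(s["force"],s["eef_pos"])
im,d=ctrl.capture("side"); cv2.imwrite("pics/s7.png",cv2.resize(im[120:300,150:350,::-1],None,fx=3.3,fy=3.3,interpolation=2))
W,_=tip(im,d,[490,60,16],[560,160,320])
for z in range(10,100,5):
            w=W[(W[:,2]>=z)&(W[:,2]<z+5)]
            if len(w): print(z,len(w),w.min(0).round(),w.max(0).round())
E
```

```text
[-0.13556913 -0.86131969  0.0639537 ] [526.53352002  89.69919921  -8.13126791]
15 2 [554.  60.  16.] [556.  60.  18.]
20 1 [553.  63.  25.] [553.  63.  25.]
25 9 [521.  61.  25.] [556.  88.  29.]
30 15 [516.  64.  31.] [554.  99.  35.]
35 24 [514.  63.  36.] [554.  97.  40.]
40 33 [514.  61.  40.] [555.  95.  45.]
45 28 [515.  62.  45.] [556.  98.  50.]
50 26 [515.  60.  51.] [556.  97.  55.]
55 30 [514.  60.  55.] [559.  96.  60.]
60 20 [514.  74.  60.] [531.  95.  65.]
65 10 [514.  76.  66.] [521.  97.  69.]
70 22 [513.  61.  71.] [539. 115.  75.]
75 42 [512.  60.  75.] [535. 123.  80.]
80 36 [513.  60.  80.] [532. 123.  85.]
85 29 [513.  64.  85.] [519. 132.  90.]
90 32 [510.  73.  91.] [530. 134.  95.]
95 50 [509.  73.  95.] [536. 137. 100.]
```

View pics/s7.png

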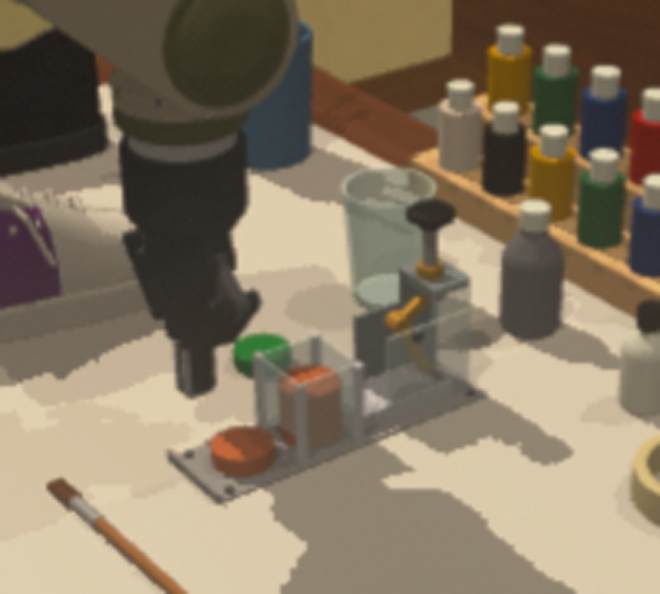

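Emit:
drive_tool --gripper '[1, 1, 1, 1, 1]' --pt "0 0.008 0" --pt "0 0.006 0" --pt "0 0.004 0" --pt "0 0 0" --pt "0 0 0" --turn '[0, 0, 0, 0, 0]'

```text
time_s: 9.05
eef_pos: [528.2, 89.9, -23.0]
ee_rot: [-0.5, 0.5, 0.5, -0.5]
force: [0.3, 0.0, -0.9]
grip_width: -0.002
```

```bash
python3 - <<'E'
from h import *
s=ctrl.sense();print(s["force"],s["eef_pos"])
im,d=ctrl.capture("side"); cv2.imwrite("pics/s8.png",cv2.resize(im[180:300,150:300,::-1],None,fx=5,fy=5,interpolation=2))
W,U=tip(im,d,[490,66,3],[550,120,320])
for z in range(0,60,4):
            w=W[(W[:,2]>=z)&(W[:,2]<z+4)]
            if len(w): print(z,len(w),w.min(0).round(),w.max(0).round())
print(proj("side",[[515,86,0],[515,86,5],[515,86,10]]), reds("side",im,12))
E
```

```text
[ 0.27743923  0.00274995 -0.94879038] [528.23339106  89.86676703 -22.98409916]
0 26 [491.  72.   3.] [548. 119.   4.]
4 6 [493.  66.   4.] [524. 105.   8.]
8 2 [494.  66.  10.] [524.  88.  11.]
12 6 [519.  83.  13.] [534.  86.  16.]
16 13 [517.  81.  16.] [538.  96.  20.]
20 14 [517.  76.  21.] [534.  96.  24.]
24 23 [516.  75.  24.] [535.  94.  28.]
28 20 [516.  75.  29.] [535.  95.  32.]
32 19 [516.  76.  32.] [533.  95.  35.]
36 21 [517.  74.  36.] [535.  95.  40.]
40 17 [517.  76.  40.] [534.  97.  44.]
44 20 [516.  75.  44.] [534.  94.  48.]
48 11 [517.  75.  49.] [523. 101.  52.]
52 9 [515.  74.  52.] [522.  95.  56.]
56 20 [513.  77.  56.] [535. 115.  60.]
[[206.15201961 252.16269918]
 [206.02049833 250.17460544]
 [205.88847555 248.17768359]] [([1060.0, 221.3, 12.0], [347.4, 163.2], 277), ([935.5, 34.7, 12.0], [364.4, 200.4], 326), ([1053.4, -165.2, 12.0], [462.2, 218.6], 449), ([525.5, 37.4, 12.0], [222.7, 256.1], 209), ([576.6, -284.9, 12.0], [352.3, 331.2], 344), ([581.8, -340.9, 12.0], [379.0, 348.5], 382)]
```

View pics/s8.png

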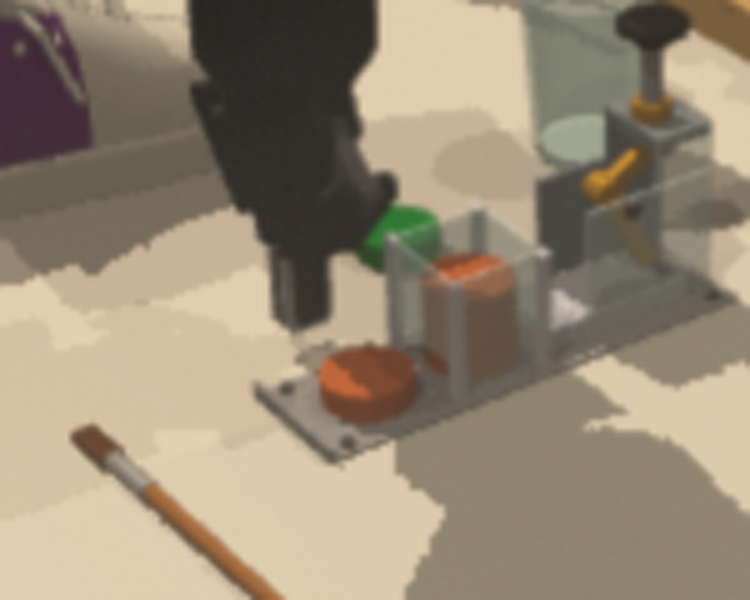

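Emit:
drive_tool --gripper '[1, 1, 1, 1, 1, 1, 1]' --pt "0 0.004 0" --pt "0 0.003 0" --pt "0 0 0" --pt "-0.004 0 0" --pt "-0.004 0 0" --pt "-0.004 0 0" --pt "0 0 0" --turn '[0, 0, 0, 0, 0, 0, 0]'

```text
time_s: 9.68
eef_pos: [528.3, 77.0, -30.0]
ee_rot: [-0.5, 0.5, 0.5, -0.5]
force: [-0.3, -0.5, -1.9]
grip_width: -0.004
```

```bash
python3 - <<'E'
from h import *
s=ctrl.sense();print(s["force"],s["eef_pos"])
im,d=ctrl.capture("side"); cv2.imwrite("pics/s9.png",cv2.resize(im[180:300,150:300,::-1],None,fx=5,fy=5,interpolation=2))
W,U=tip(im,d,[490,58,5],[550,120,320])
for z in range(4,60,4):
            w=W[(W[:,2]>=z)&(W[:,2]<z+4)]
            if len(w): print(z,len(w),w.min(0).round(),w.max(0).round())
E
```

```text
[-0.28944006 -0.50567051 -1.8760158 ] [528.33276363  76.97463366 -29.96439627]
4 16 [491.  61.   5.] [536.  74.   8.]
8 15 [490.  59.   8.] [529.  78.  12.]
12 18 [515.  65.  12.] [535.  80.  16.]
16 16 [515.  63.  17.] [534.  83.  19.]
20 19 [518.  62.  20.] [534.  83.  24.]
24 20 [516.  62.  24.] [534.  84.  28.]
28 20 [516.  61.  28.] [535.  83.  32.]
32 23 [515.  62.  32.] [535.  83.  36.]
36 23 [517.  60.  36.] [535.  91.  40.]
40 13 [517.  60.  40.] [534.  83.  43.]
44 7 [516.  64.  44.] [521.  85.  48.]
48 10 [514.  65.  48.] [537.  83.  52.]
52 25 [514.  62.  52.] [537. 104.  56.]
56 28 [513.  64.  56.] [538. 110.  60.]
```

View pics/s9.png

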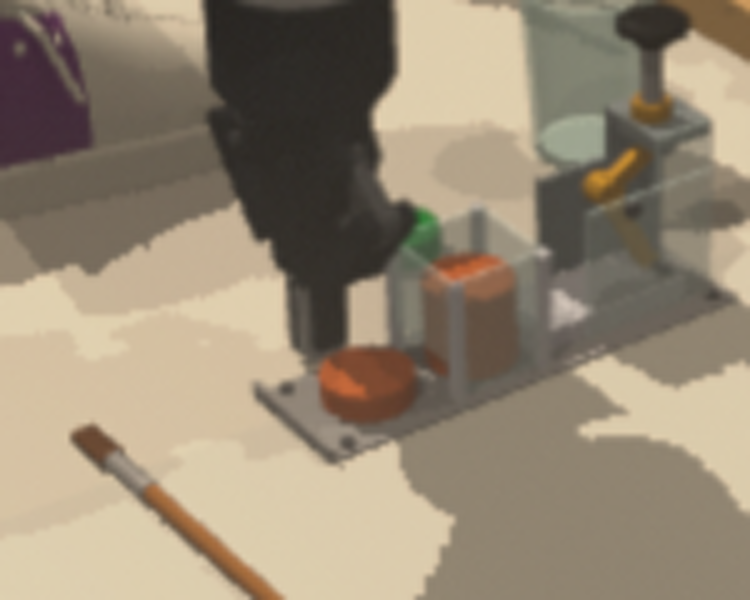

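Emit:
drive_tool --gripper '[1, 1, 1, 1, 1, 1, 1, 1, 1, 1, 1, 1]' --pt "-0.003 0 0" --pt "-0.005 0 0" --pt "-0.005 0 0" --pt "-0.005 0 0" --pt "-0.005 0 0" --pt "-0.005 0 0" --pt "-0.005 0 0" --pt "-0.005 0 0" --pt "-0.005 0 0" --pt "-0.005 0 0" --pt "-0.005 0 0" --pt "0 0 0" --turn '[0, 0, 0, 0, 0, 0, 0, 0, 0, 0, 0, 0]'

```text
time_s: 10.73
eef_pos: [528.2, 23.9, -30.1]
ee_rot: [-0.5, 0.5, 0.5, -0.5]
force: [-1.3, 0.1, -0.8]
grip_width: 0.003
```

```bash
python3 - <<'E'
from h import *
s=ctrl.sense();print(s["force"],s["eef_pos"])
im,d=ctrl.capture("side"); cv2.imwrite("pics/s10.png",cv2.resize(im[180:300,180:330,::-1],None,fx=5,fy=5,interpolation=2))
print(reds("side",im,9))
im,d=ctrl.capture("top"); print(reds("top",im,13)); cv2.imwrite("pics/t10.png",cv2.resize(im[160:300,200:400,::-1],None,fx=3.5,fy=3.5,interpolation=2))
E
```

```text
[-1.32258363  0.05714937 -0.8107333 ] [528.18722712  23.92785684 -30.13359659]
[([1065.5, 226.4, 9.0], [347.4, 163.1], 283), ([939.9, 38.5, 9.0], [364.4, 200.4], 327), ([1058.2, -162.4, 9.0], [462.2, 218.6], 448), ([527.4, -6.4, 9.0], [235.5, 266.8], 229), ([579.1, -282.5, 9.0], [352.2, 331.1], 347), ([584.4, -339.1, 9.0], [379.1, 348.5], 386)]
[([952.4, 99.9, 13.0], [225.9, 67.8], 150), ([950.8, -254.0, 13.0], [370.3, 68.6], 182), ([901.4, 483.7, 13.0], [67.8, 88.0], 3573), ([892.5, -436.4, 13.0], [445.2, 91.8], 1678), ([880.3, -649.1, 13.0], [532.2, 96.7], 1716), ([884.8, -17.3, 13.0], [273.8, 94.8], 140), ([665.5, -691.3, 13.0], [553.9, 183.8], 286), ([585.5, -335.6, 13.0], [407.2, 217.1], 186), ([250.5, -660.7, 13.0], [550.0, 360.1], 1983)]
```

View pics/s10.png

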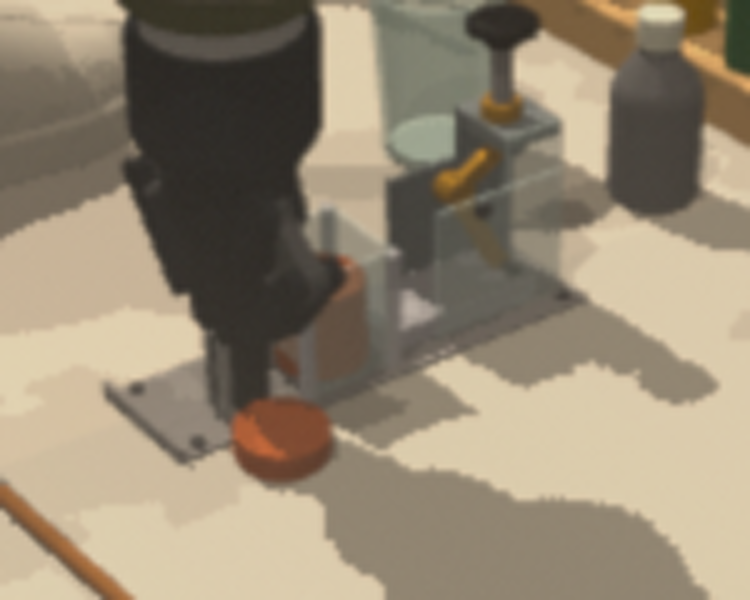

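View pics/t10.png

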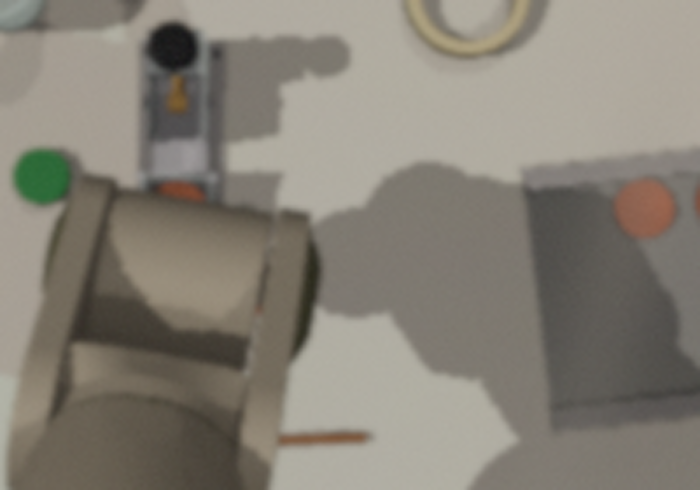

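Emit:
drive_tool --gripper '[1, 1, 1, 1, 1, 1, 1, 1, 1, 1, 1, 1, 1, 1]' --pt "-0.004 0 0" --pt "-0.006 0 0" --pt "-0.006 0 0" --pt "-0.006 0 0" --pt "-0.006 0 0" --pt "-0.006 0 0" --pt "-0.006 0 0" --pt "-0.006 0 0" --pt "-0.006 0 0" --pt "-0.006 0 0" --pt "-0.006 0 0" --pt "-0.006 0 0" --pt "-0.004 0 0" --pt "0 0 0" --turn '[0, 0, 0, 0, 0, 0, 0, 0, 0, 0, 0, 0, 0, 0]'

```text
time_s: 12.0
eef_pos: [528.2, -50.0, -30.1]
ee_rot: [-0.5, 0.5, 0.5, -0.5]
force: [-0.1, -0.6, -1.6]
grip_width: 0.004
```

```bash
python3 - <<'E'
from h import *
s=ctrl.sense();print(s["force"],s["eef_pos"])
im,d=ctrl.capture("side"); cv2.imwrite("pics/s11.png",cv2.resize(im[200:320,200:350,::-1],None,fx=5,fy=5,interpolation=2))
print(reds("side",im,8))
W,U=tip(im,d,[490,-80,10],[550,0,60])
print(W.min(0),W.max(0))
E
```

```text
[-0.08684343 -0.63228839 -1.5568314 ] [528.24198867 -49.96274526 -30.07507023]
[([1067.3, 227.7, 8.0], [347.5, 163.1], 284), ([941.3, 39.8, 8.0], [364.4, 200.4], 326), ([1059.8, -161.3, 8.0], [462.1, 218.6], 449), ([526.4, -80.8, 8.0], [257.0, 285.5], 239), ([580.0, -282.4, 8.0], [352.5, 331.3], 336), ([585.3, -338.6, 8.0], [379.2, 348.6], 384)]
[507.21080859 -79.99463255  10.20760317] [544.75725562 -16.92423579  59.97623028]
```

View pics/s11.png

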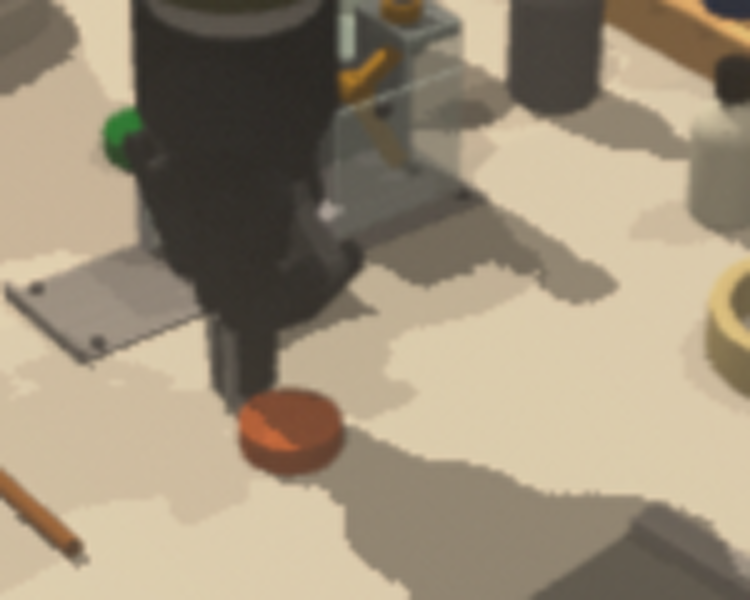

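Emit:
drive_tool --gripper '[1, 1, 1, 1, 1, 1, 1, 1, 1, 1, 1, 1, 1, 1, 1, 1, 1, 1, 1, 1]' --pt "-0.004 0 0" --pt "-0.006 0 0" --pt "-0.006 0 0" --pt "-0.006 0 0" --pt "-0.006 0 0" --pt "-0.006 0 0" --pt "-0.006 0 0" --pt "-0.006 0 0" --pt "-0.006 0 0" --pt "-0.006 0 0" --pt "-0.006 0 0" --pt "-0.006 0 0" --pt "-0.006 0 0" --pt "-0.006 0 0" --pt "-0.006 0 0" --pt "-0.006 0 0" --pt "-0.006 0 0" --pt "-0.006 0 0" --pt "-0.004 0 0" --pt "0 0 0" --turn '[0, 0, 0, 0, 0, 0, 0, 0, 0, 0, 0, 0, 0, 0, 0, 0, 0, 0, 0, 0]'

```text
time_s: 13.72
eef_pos: [528.2, -160.0, -30.1]
ee_rot: [-0.5, 0.5, 0.5, -0.5]
force: [-0.5, 0.7, -1.2]
grip_width: 0.002
```

```bash
python3 - <<'E'
from h import *
s=ctrl.sense();print(s["force"],s["eef_pos"])
im,d=ctrl.capture("side"); cv2.imwrite("pics/s12.png",cv2.resize(im[230:400,230:430,::-1],None,fx=4,fy=3.5,interpolation=2))
print(reds("side",im,8)[-3:])
E
```

```text
[-0.51322825  0.66657434 -1.18414648] [ 528.19107681 -160.02202198  -30.10325017]
[([526.5, -192.1, 8.0], [294.3, 316.1], 314), ([579.9, -281.9, 8.0], [352.3, 331.2], 332), ([584.6, -338.8, 8.0], [379.0, 348.8], 371)]
```

View pics/s12.png

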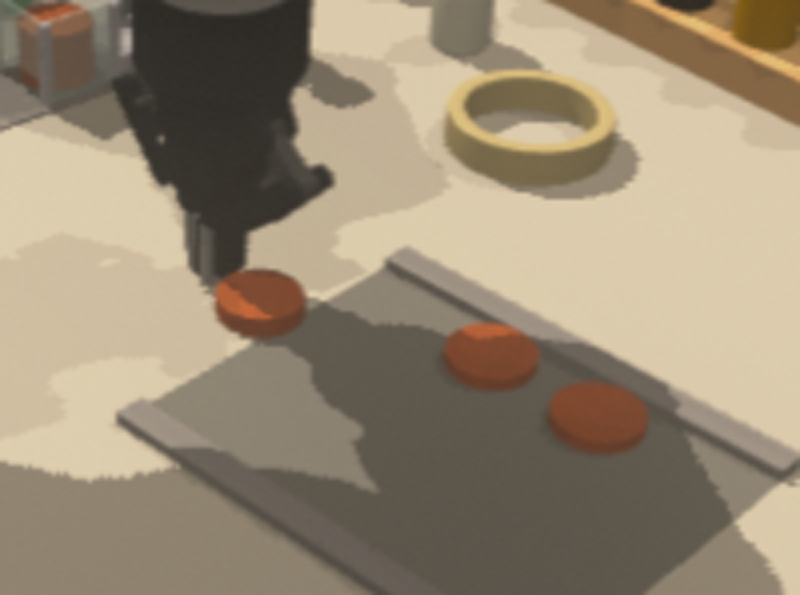

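The cake is flat at the mouth of the palette and tracking straight. 110 mm remains.

Emit:
drive_tool --gripper '[1, 1, 1, 1, 1, 1, 1, 1, 1, 1, 1, 1, 1, 1, 1, 1, 1, 1, 1, 1]' --pt "-0.004 0 0" --pt "-0.006 0 0" --pt "-0.006 0 0" --pt "-0.006 0 0" --pt "-0.006 0 0" --pt "-0.006 0 0" --pt "-0.006 0 0" --pt "-0.006 0 0" --pt "-0.006 0 0" --pt "-0.006 0 0" --pt "-0.006 0 0" --pt "-0.006 0 0" --pt "-0.006 0 0" --pt "-0.006 0 0" --pt "-0.006 0 0" --pt "-0.006 0 0" --pt "-0.006 0 0" --pt "-0.006 0 0" --pt "-0.004 0 0" --pt "0 0 0" --turn '[0, 0, 0, 0, 0, 0, 0, 0, 0, 0, 0, 0, 0, 0, 0, 0, 0, 0, 0, 0]'

```text
time_s: 15.43
eef_pos: [528.2, -270.0, -30.1]
ee_rot: [-0.5, 0.5, 0.5, -0.5]
force: [-0.4, -0.3, -1.3]
grip_width: 0.002
```

Emit:
drive_tool --gripper '[1, 1, 1, 1, 1, 1, 1, 1, 1, 1, 1, 1]' --pt "0.004 0 0" --pt "0.006 0 0" --pt "0.01 0 0" --pt "0.01 0 0" --pt "0 -0.02 0" --pt "0 -0.03 0" --pt "0 -0.03 0" --pt "0.03 -0.03 0" --pt "0.03 -0.02 0" --pt "0.03 0 0" --pt "0.03 0 0" --pt "0 0 0" --turn '[0, 0, 0, 0, 0, 0, 0, 0, 0, 0, 0, 0]'

```text
time_s: 16.43
eef_pos: [527.6, -114.1, 99.7]
ee_rot: [-0.499, 0.498, 0.501, -0.501]
force: [-0.8, -0.1, -2.1]
grip_width: 0.0
```

```bash
python3 - <<'E'
from h import *
s=ctrl.sense();print(s["force"],s["eef_pos"])
im,d=ctrl.capture("side"); cv2.imwrite("pics/s13.png",im[:,:,::-1])
print(reds("side",im,8)[-3:]); print([cam2w("side",x["centre"]).round() for x in ctrl.pinpoint("side","cake1")],[cam2w("side",x["centre"]).round() for x in ctrl.pinpoint("side","plunger_top")])
im,d=ctrl.capture("top"); cv2.imwrite("pics/t13.png",im[:,:,::-1]);print(reds("top",im,11));print([cam2w("top",x["centre"]).round() for x in ctrl.pinpoint("top","cake1")],[cam2w("top",x["centre"]).round() for x in ctrl.pinpoint("top","used1")],[cam2w("top",x["centre"]).round() for x in ctrl.pinpoint("top","palette")])
E
```

```text
[-0.84702907 -0.0945887  -2.08229759] [ 527.64073704 -114.14228442   99.73762975]
[([580.1, -281.9, 8.0], [352.4, 331.2], 339), ([584.9, -338.8, 8.0], [379.1, 348.7], 372), ([526.9, -301.8, 8.0], [337.6, 351.3], 416)]
[array([ 524., -305.,   -1.]), array([578.,  38.,  29.]), array([602., 133.,  -0.])] [array([493., 297.,   2.])]
[([953.4, 100.2, 11.0], [225.9, 67.8], 147), ([951.8, -254.4, 11.0], [370.3, 68.6], 183), ([902.0, 483.9, 11.0], [68.1, 88.0], 3534), ([893.5, -437.5, 11.0], [445.3, 91.7], 1663), ([880.8, -651.0, 11.0], [532.5, 96.8], 1758), ([885.6, -17.2, 11.0], [273.8, 94.8], 136), ([702.0, 638.5, 11.0], [0.5, 169.2], 66), ([665.8, -692.4, 11.0], [553.8, 183.8], 295), ([585.4, -336.1, 11.0], [407.1, 217.2], 176), ([579.3, 39.0, 11.0], [250.5, 220.0], 187), ([524.8, -308.2, 11.0], [396.1, 242.6], 94), ([249.4, -661.7, 11.0], [549.9, 360.4], 1967)]
[array([ 526., -300.,    2.]), array([576.,  37.,  29.]), array([606., 131.,  -1.])] [array([ 588., -334.,    2.]), array([ 580., -279.,    3.]), array([783.,  60.,   2.])] [array([ 530., -312.,    2.])]
```

View pics/s13.png

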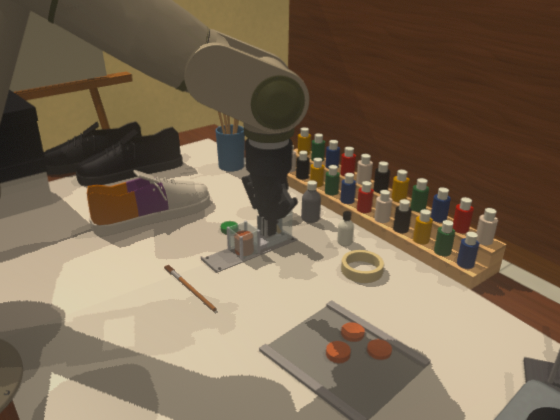

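View pics/t13.png

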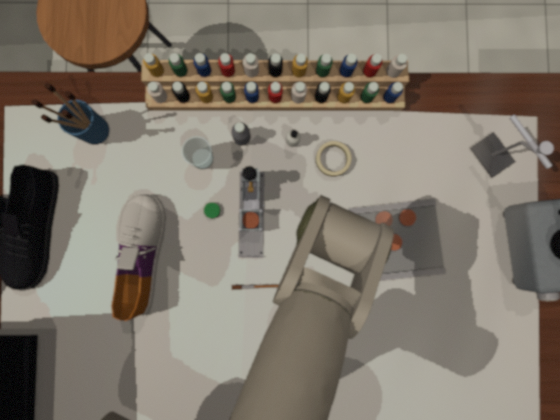

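The side view shows the cake flat at (338,351), mid-sheet between the bars, with the used cakes at (352,331) and (379,349) unmoved. The top view shows the knob at (249,173) and the magazine cakes at (250,220). The arm is clear of everything.

```bash
python3 -c "
from rig import ctrl
print(ctrl.finish_job())"
```

```text
the job is handed in; nothing more can be done
None
```

I pressed the plunger once to its stop and let it back up. One cake came out, and I slid it with the closed fingertips off the plate and along the bench onto the palette. I then backed the arm away and handed the job in at about 16.5 s. No verdict is reported.

**Last checks**
- **Dispensed cake:** it lies flat at about (525, -303) mm, roughly 5 to 10 mm from the sheet centre. It is well clear of both bars and both used cakes.
- **Used cakes:** they are within about 2 mm of where they were just after the cake came out.
- **Plunger:** in the top picture the knob is at the same pixel as at the start. Side-view pictures after the release show it raised.
- **Other cakes:** the red stack is still on the magazine axis.

**Checks that disagreed or failed**
- **Tool height:** the reported height of the fingertips was about 36 mm lower than the pictures and the knob contact showed. I set heights from depth images and the force reading instead.
- **Plunger-knob detection:** in the last side picture the arm hid the knob, and the detector returned a point on the sneaker. I took the raised knob from the earlier side pictures and the last top picture.

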